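Sort the gas-line fittings into their trays

ROBOT

A 6-joint arm with a two-finger parallel gripper is mounted at the origin on the work surface. World frame = base frame: x ahead of the robot, y to its left, z up, the work surface at z = 0. Lengths are in m, angles in rad, forces in N, time in s.
With the tool pointing down it reaches from about 0.225 to 0.875 m from the base axis. Payload 3.4 kg.
Tool frame: the origin (TCP) lies between the finger pads; the fingertips stand 8 mm ahead of it and the grasp point (between the pads) lies 11 mm behind it; z points along the fingers, y is the line along which they close (so a half turn about z gives the same grasp; the last joint's range is limited). The gripper opens to 85 mm and grips with 20 to 120 N. Pads are 22 mm wide; open, the fingers measure 114 mm over their backs; the gripper's body (76 mm by 85 mm) begins 54 mm behind the grasp point. The pads swing forward as they close: fully open they stand 13 mm farther back than shut.
Start: joints at [1.195, 0.276, 1.505, -0, 1.361, -0.121], TCP at [0.145, 0.556, 0.239] pointing down, gripper open.
Joint ranges: [-2.89, 2.89], [-0.75, 2.08], [0.22, 2.7], [-1.18, 4.32], [0.11, 2.71], [-2.7, 2.7]. Speed limits (rad/s): [2.57, 2.57, 3.14, 3.14, 3.14, 3.14].

INTERFACE

Orientations are given as a unit quaternion [w, x, y, z].
In Python, from rig import manip, optics, finder gives the robot as it stands.
- The arm moves only by the tool servo_tool, never from a script. Its argument "increments" is a list of rows, each a list of 7 numbers: the shift along the tool's x, y, z in cm, then the turn, a rotation vector about the tool's x, y, z in degrees, then the closure, from -1 (fully open) to 1 (shut). In form: [[x, y, z, rx, ry, rz, gripper], ...]. A call has exactly 5 rows; each row shifts and turns the commanded pose from where the row before left it, along the tool's axes as they then stand; what a row does not reach is not made up. A row lasts 1/10 s, in which the tool goes at most 50 mm and 8.59 degrees, less where a joint would pass 70% of its speed; a pose out of reach is approached as far as the arm can. A call is refused whole if a number of a shift passes 5 or a number of a turn 8.59, either way. A call with a gripper value outside its range is refused whole. The fingers move at their own pace and stop on an object; "squeeze" is the grip in N (left out, the last holds). Time passes only in rows, so rows that do not move let the fingers close, or fill a call up. It gives the time, the measured TCP pose, the force, the opening and the grip force at its end, in the units of the state.
- manip.get_state(): the state, without advancing time (a new reading comes with each control period).
- optics.get_image(name): name is "side" or "top"; returns the picture (420x560x3 uint8, red, green, blue); there is no depth.
- optics.get_calibration(name): a dict with "fov_y" (degrees; the focal length in pixels is half the picture's height over the tangent of half this angle, whatever the lens; pixels are square), "cx", "cy" (the principal point, pixels), "world_to_cam" (4x4, takes a point from world to camera coordinates). Camera axes: x right, y down, z forward; pixel columns grow to the right and rows downward; lengths in m; the calibration is good to about 2 mm. A picture is of the moment at which its call begins. get_calibration takes no time and is no camera call.
- manip.sign_off(): hands the job in; it is judged then, once.
Trained networks look in the newest picture that a camera, given by its name, has taken for a name from the list of things; names that differ only in an ending like _2 or _b are one class to them, and where a whole thing is asked for, a point or a joint stands for the part that bears it (a point fixed in the world has none). Each returns a list of dicts, best first, with "p" (0 to 1); they miss things now and then, are a little off and sometimes report something else, mostly with a low value. They report only what shows in the picture. A call takes as long as a camera call. They do not tell look-alikes from the thing itself.
- finder.silhouettes(label, camera): "region" (420x560 bool, what is visible of it) and "box" ([centre column, centre row, width, height] in pixels, round what is visible of it).
- finder.tip_of(label, camera): "at" ([column, row] in pixels: a listed point, or the origin of a listed thing).
The state is a dict: "clock": time; "qpos": joint angles; "qd": joint speeds; "effort": joint torques, N m; "position": TCP position; "ee_rot": TCP orientation; "contact_force": force on the tool from outside, world axes, zero at the start; "moment": the same for the moment, N m; "width": finger opening in m; "gripper_force": force on a finger pad.
Only numpy, scipy, OpenCV 4.12 (cv2) and the standard library are available. Lean on these libraries where they do the work, as an engineer would, in place of code of your own. Each camera call takes 0.05 s, during which the arm holds its last target. There are 200 camera calls.

TASK

The transfer line on this lab bench has been serviced and its five loose steel fittings lie mixed in front of the robot: sort them into the three grey trays, each into the tray that carries a fixed sample of the same kind on its ledge. Set every fitting down flat on the floor of its tray (do not drop or throw it, and do not leave one lying on another or on the wall), the flange with its stub upwards, and leave the amber bottle and the wrench where they are.

Things in the scene. Friction and masses are not known exactly. Their poses are not given: they have to be found in the camera images.
- nut_a_center (a point): Loose steel hexagon union nut, 40 mm across flats (46 across corners), 28 mm tall, lying flat, with a wide open hole through it (about 26 mm). The point is at its centre, 14 mm above its underside; z is the hole's axis; the outer flats face along x and every 60 degrees from it. 0.1 to 0.2 kg.
- nut_b_center (a point): Second, identical loose steel hexagon union nut, 40 mm across flats (46 across corners), 28 mm tall, lying flat, with a wide open hole through it (about 26 mm). The point is at its centre, 14 mm above its underside; z is the hole's axis; the outer flats face along x and every 60 degrees from it. 0.1 to 0.2 kg.
- coupling_a_center (a point): Loose steel straight tube coupling lying on the bench, 56 mm long along its x axis: a square body 24 x 24 mm and 26 mm long in the middle, and a ribbed round stub of 16 mm diameter (18 over the ribs), 15 mm long, at each end. The point is at its centre, 12 mm above its underside; the body's flat grip faces look along y. 0.08 to 0.16 kg.
- coupling_b_center (a point): Second, identical loose steel straight tube coupling lying on the bench, 56 mm long along its x axis: a square body 24 x 24 mm and 26 mm long in the middle, and a ribbed round stub of 16 mm diameter (18 over the ribs), 15 mm long, at each end. The point is at its centre, 12 mm above its underside; the body's flat grip faces look along y. 0.08 to 0.16 kg.
- flange_center (a point): Loose steel vacuum flange standing on its disc: a round disc of 50 mm diameter, 10 mm thick, with a round stub of 28 mm diameter rising from its middle to 36 mm above the underside. The point is on the axis 18 mm above the underside; z points up along the stub. 0.15 to 0.29 kg. There is only one loose.
- nut_tray_in (a point): Grey tray fixed to the bench, known by the sample nut fixed on the ledge at its +x end (sample centre 80 mm along +x, top at most 36 mm over the floor). Point: middle of the inner floor, 4 mm above the bench. Pocket 100 mm along x by 136 along y inside, walls 3 mm thick, 18 mm above the floor. x points to the ledge, away from the robot within 0.2 rad. The trays are otherwise alike.
- coupling_tray_in (a point): Grey tray fixed to the bench, known by the sample coupling fixed on the ledge at its +x end (sample centre 80 mm along +x, top at most 36 mm over the floor). Point: middle of the inner floor, 4 mm above the bench. Pocket 100 mm along x by 136 along y inside, walls 3 mm thick, 18 mm above the floor. x points to the ledge, away from the robot within 0.2 rad. The trays are otherwise alike.
- flange_tray_in (a point): Grey tray fixed to the bench, known by the sample flange fixed on the ledge at its +x end (sample centre 80 mm along +x, top at most 36 mm over the floor). Point: middle of the inner floor, 4 mm above the bench. Pocket 100 mm along x by 136 along y inside, walls 3 mm thick, 18 mm above the floor. x points to the ledge, away from the robot within 0.2 rad. The trays are otherwise alike.
- vial_center (a point): Bystander: amber glass bottle with a white cap and a paper label, 48 mm diameter, 100 mm tall, standing loose. The point is on its axis, half-way up. Leave it alone.
- wrench: Bystander: steel wrench 160 mm long lying loose along its x axis; the origin is on its underside at mid-length. Leave it alone.
Mind the look-alikes: they are no part of the job. What is shaped like the part that bears coupling_tray_in but pink or yellow is not meant. Leave any green look-alike of the part that bears coupling_b_center alone.

How it is judged:
At the end, for the whole second after the job is handed in: Each fitting lies flat inside the pocket of its own kind's tray (centre height within 3 mm of resting on the floor, so not on a wall or another part), flange stub up within 0.15 rad, all at rest (below 0.02 m/s); bottle and wrench within 30 mm of their start, bottle upright within 0.2 rad (x of nut_a_center in the frame of nut_tray_in between -0.05 and 0.05 m and y of nut_a_center in the frame of nut_tray_in between -0.068 and 0.068 m and z of nut_a_center in the frame of nut_tray_in between 0.011 and 0.017 m and linear speed of each of nut_a, nut_b, coupling_a, coupling_b, flange below 0.02 m/s and x of nut_b_center in the frame of nut_tray_in between -0.05 and 0.05 m and y of nut_b_center in the frame of nut_tray_in between -0.068 and 0.068 m and z of nut_b_center in the frame of nut_tray_in between 0.011 and 0.017 m and x of coupling_a_center in the frame of coupling_tray_in between -0.05 and 0.05 m and y of coupling_a_center in the frame of coupling_tray_in between -0.068 and 0.068 m and z of coupling_a_center in the frame of coupling_tray_in between 0.009 and 0.015 m and x of coupling_b_center in the frame of coupling_tray_in between -0.05 and 0.05 m and y of coupling_b_center in the frame of coupling_tray_in between -0.068 and 0.068 m and z of coupling_b_center in the frame of coupling_tray_in between 0.009 and 0.015 m and x of flange_center in the frame of flange_tray_in between -0.05 and 0.05 m and y of flange_center in the frame of flange_tray_in between -0.068 and 0.068 m and z of flange_center in the frame of flange_tray_in between 0.015 and 0.021 m and angle between flange_center's own z axis and vertical below 0.15 rad and distance of each of vial_center, wrench from where it was at the start of the episode below 0.03 m and angle between vial_center's own z axis and vertical below 0.2 rad); the robot touches nothing.
It fails at once if a fitting is dropped or thrown: faster than 0.8 m/s with no finger on it (a fall of about 33 mm) ((linear speed of nut_a above 0.8 m/s and contact force between the fingers and nut_a below 0.05 N) or (linear speed of nut_b above 0.8 m/s and contact force between the fingers and nut_b below 0.05 N) or (linear speed of coupling_a above 0.8 m/s and contact force between the fingers and coupling_a below 0.05 N) or (linear speed of coupling_b above 0.8 m/s and contact force between the fingers and coupling_b below 0.05 N) or (linear speed of flange above 0.8 m/s and contact force between the fingers and flange below 0.05 N)).
It fails at once if the bottle is moved by 30 mm or tipped, or the wrench is moved by 30 mm (distance of any of vial_center, wrench from where it was at the start of the episode above 0.03 m or angle between vial_center's own z axis and vertical above 0.2 rad).
It also fails if it takes over 99 s, if anything falls off the work surface, if the arm or the gripper's body presses on something with over 40 N, if the wrist force passes 120 N, or if a joint passes its speed limit or range.

## Working session

There is one attempt and no reset: what is moved stays moved. The work goes in short steps, Python scripts to look and compute and a tool call to move; the robot and the scene stay as the last step left them, time stands still between calls to the robot, and variables do not carry over. Pictures are saved under pics/ and viewed, at most 14 in all, crops included, and the job is handed in when it is done.

Besides the shell and the picture viewer there is one more tool, called after ">>>" in YAML: its name, and indented under it one key for each argument. servo_tool: Moves the arm, as the interface text tells. Its arguments: {"type":"object","properties":{"increments":{"type":"array","items":{"type":"array","items":{"type":"number"}}},"squeeze":{"type":"number"}},"required":["increments"]}

```bash
ls; mkdir -p pics
cat > h.py <<'E'
import numpy as np, cv2
from rig import manip, optics, finder
def cal(n):
    c=optics.get_calibration(n); f=210/np.tan(np.radians(c["fov_y"])/2); return f,c["cx"],c["cy"],np.array(c["world_to_cam"])
def ray(n,uv):
    f,cx,cy,T=cal(n); R=T[:3,:3]; o=-R.T@T[:3,3]; d=R.T@np.array([(uv[0]-cx)/f,(uv[1]-cy)/f,1]); return o,d
def at_z(n,uv,z):
    o,d=ray(n,uv); return o+d*(z-o[2])/d[2]
def proj(n,p):
    f,cx,cy,T=cal(n); q=T[:3,:3]@np.array(p)+T[:3,3]; return np.array([cx+f*q[0]/q[2],cy+f*q[1]/q[2]])
def save(n,name,box=None,s=1):
    im=optics.get_image(n)
    if box: im=im[box[1]:box[3],box[0]:box[2]]
    im=cv2.resize(im,None,fx=s,fy=s,interpolation=cv2.INTER_CUBIC)
    cv2.imwrite(f"pics/{name}.png",im[:,:,::-1])
E
python3 - <<'E'
from h import *
for n in("top","side"): save(n,n+"0",s=1.4)
print(optics.get_calibration("top"),cal("side")[3],manip.get_state())
Z=dict(nut_a_center=.014,coupling_a_center=.012,flange_center=.018,nut_tray_in=.004,coupling_tray_in=.004,flange_tray_in=.004,vial_center=.05,wrench=0)
for l,z in Z.items():
  for n in("top","side"):
    for d in finder.tip_of(l,n): print(l,n,round(d["p"],2),np.round(d["at"],1),np.round(at_z(n,d["at"],z),3)[:2])
E
```

```text
pics
{'fov_y': 45.412316178125295, 'cx': 285.56947711823994, 'cy': 205.88862760705226, 'world_to_cam': array([[ 2.94303955e-02, -9.99561245e-01,  3.34205106e-03,
        -9.32354668e-02],
       [-9.94781440e-01, -2.96161096e-02, -9.76359212e-02,
         4.09925415e-01],
       [ 9.76920615e-02, -4.51146593e-04, -9.95216588e-01,
         1.71188275e+00],
       [ 0.00000000e+00,  0.00000000e+00,  0.00000000e+00,
         1.00000000e+00]])} [[-0.99865288 -0.05130557 -0.00775682  0.4011751 ]
 [-0.03507944  0.77770752 -0.62764675  0.11383195]
 [ 0.03823431 -0.62652913 -0.77845962  1.20413837]
 [ 0.          0.          0.          1.        ]] {'clock': 0.1, 'qpos': array([ 1.19500376e+00,  2.76481557e-01,  1.50598550e+00, -1.01415692e-05,
        1.36074165e+00, -1.21011518e-01]), 'qd': array([-7.83043022e-04, -3.06186555e-03, -1.61616228e-03, -9.00616428e-05,
       -1.84575110e-03, -1.18258400e-03]), 'effort': array([ 7.14490016e-04, -4.17697978e+01, -2.46404278e+01, -1.00229090e-04,
        5.71572280e-03, -6.15276875e-06]), 'position': array([0.14476174, 0.55599671, 0.23856323]), 
[... 975 characters left out ...]
28.2 260.4] [ 0.23  -0.234]
coupling_tray_in top 0.88 [324.5 155.9] [ 0.595 -0.213]
coupling_tray_in top 0.58 [435.4 172.9] [ 0.546 -0.603]
coupling_tray_in side 0.85 [218.9 181.1] [ 0.604 -0.221]
coupling_tray_in side 0.85 [249.4 101.6] [ 0.547 -0.619]
coupling_tray_in side 0.78 [340.8 182.7] [ 0.226 -0.231]
flange_tray_in top 0.76 [203.9 155.9] [0.582 0.211]
flange_tray_in side 0.95 [195.8 316.7] [0.598 0.23 ]
vial_center side 0.87 [230.4 396.2] [0.484 0.425]
vial_center side 0.73 [197.4 313.4] [0.585 0.243]
vial_center side 0.24 [269.6 277.8] [0.421 0.139]
wrench top 0.36 [264.7 152.8] [ 0.6   -0.002]
wrench top 0.24 [262.5 195.6] [0.448 0.001]
wrench side 0.73 [250. 137.] [ 0.527 -0.432]
```

View pics/top0.png

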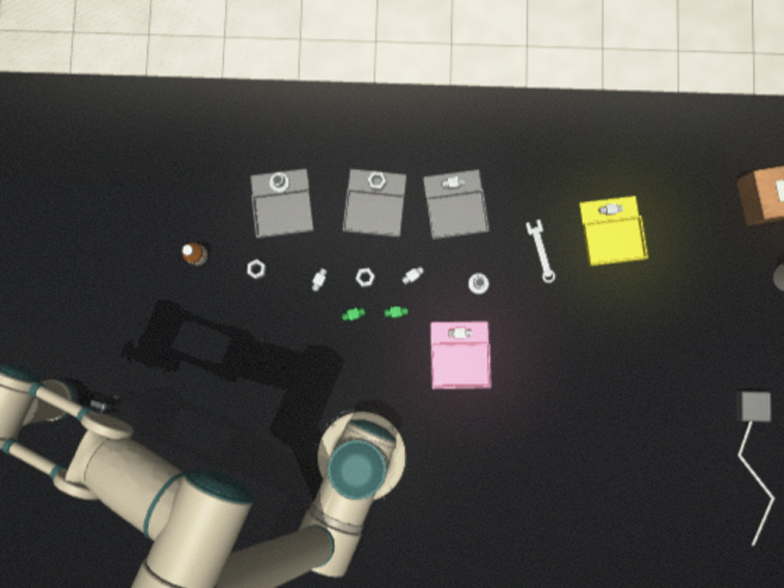

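View pics/side0.png

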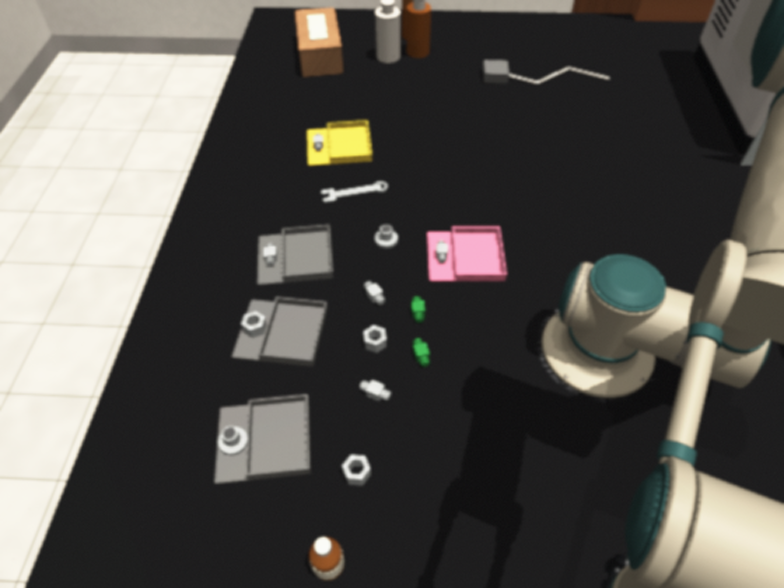

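Top view (at 1.4x): grey trays at (282,205) flange, (375,205) nut and (455,205) coupling. Loose nuts are at (256,268) and (365,277), steel couplings at (319,280) and (413,275), and the flange at (479,283).

Candidates in raw top pixels:
- **Coupling trays:** grey (325,156), pink (329,258), yellow (438,170). Grey is the one meant, since pink and yellow are excluded.
- **Couplings:** steel (228,200) and (295,196), green (252,224) and (283,223). The steel ones are meant.

Next I'll fit poses by silhouette and confirm in one crop.

```bash
cat > fit.py <<'E'
from h import *
from scipy.optimize import minimize
def ring(r,z,n=24,ph=0,x=None):
    a=np.arange(n)*2*np.pi/n+ph; return np.c_[r*np.cos(a),r*np.sin(a),0*a+z]
def box(a,b,c,d,e,f): return np.array([[x,y,z] for x in(a,b) for y in(c,d) for z in(e,f)])
def cyl(x0,x1,r,z): 
    a=np.arange(16)*np.pi/8; return np.array([[x,r*np.cos(t),z+r*np.sin(t)] for x in(x0,x1) for t in a])
M={"nut":[np.r_[ring(.0231,0,6,np.pi/6),ring(.0231,.028,6,np.pi/6)]],
 "coup":[box(-.013,.013,-.012,.012,0,.024),cyl(-.028,.028,.0087,.012)],
 "flange":[np.r_[ring(.025,0),ring(.025,.01)],np.r_[ring(.014,0),ring(.014,.036)]],
 "tray":[box(-.053,.053,-.071,.071,0,.022),box(.053,.107,-.071,.071,0,.012)]}
S=8
def render(n,kind,p,roi,base=0):
    c,s=np.cos(p[2]),np.sin(p[2]); R=np.array([[c,-s,0],[s,c,0],[0,0,1]])
    m=np.zeros(((roi[3]-roi[1])*S,(roi[2]-roi[0])*S),np.uint8)
    for P in M[kind]:
        q=np.array([proj(n,R@v+[p[0],p[1],base]) for v in P])
        q=((q-[roi[0],roi[1]]+.5)*S*16).astype(np.int32)
        cv2.fillConvexPoly(m,cv2.convexHull(q),255,shift=4)
    return cv2.resize(m,None,fx=1/S,fy=1/S,interpolation=cv2.INTER_AREA)/255.
def fit(kind,xy,yaws,ims,lo,hi,half=12,base=0,cams=("top","side"),free=3):
    T={}
    for n in cams:
        u=np.round(proj(n,[*xy,.01+base])).astype(int); h=half if n=="top" else int(half*1.6)
        roi=[max(0,u[0]-h),max(0,u[1]-h),min(560,u[0]+h+1),min(420,u[1]+h+1)]
        g=ims[n][roi[1]:roi[3],roi[0]:roi[2]].astype(float)
        sat=g.max(2)-g.min(2); v=np.clip((g.max(2)-lo)/(hi-lo),0,1)*(sat<70); T[n]=(roi,v)
    def cost(p):
        p=np.r_[p,[yaws[0]]][:3] if free==2 else p
        return sum(((render(n,kind,p,r,base)-v)**2).sum()/max(v.sum(),1) for n,(r,v) in T.items())
    best=None
    for y in yaws:
        x0=np.r_[xy,y][:free]; 
        r=minimize(cost,x0,method="Nelder-Mead",options=dict(initial_simplex=np.vstack([x0]+[x0+np.eye(free)[i]*[.008,.008,.25][i] for i in range(free)]),xatol=2e-4,fatol=1e-4,maxiter=150))
        if best is None or r.fun<best.fun: best=r
    return np.round(best.x,4),round(best.fun,3)
E
python3 - <<'E'
from fit import *
ims={n:optics.get_image(n) for n in("top","side")}
t=at_z
Y6=[0,.35,.7]; Yc=[0,.6,1.2,1.8,2.4]
for nm,k,uv,Y in[("nutA","nut",(183,191.5),Y6),("nutB","nut",(260.7,198),Y6),("cA","coup",(228,200),Yc),("cB","coup",(295,196.3),Yc),("fl","flange",(342,202),[0])]:
    xy=at_z("top",uv,.012)[:2]
    print(nm,xy.round(3),*[fit(k,xy,Y,ims,40,130,cams=c,free=2 if k=="flange" else 3) for c in (("top","side"),("top",),("side",))])
for nm,xy in[("F",(.59,.222)),("N",(.603,-.009)),("C",(.599,-.217))]:
    print(nm,*[fit("tray",np.array(xy),[0],ims,30,90,half=42,cams=c) for c in (("top",),("side",))])
for xy in [(.5,.0)]:
    im=ims["top"]; c=cv2.resize(im[110:290,120:460],None,fx=2.3,fy=2.3,interpolation=cv2.INTER_CUBIC); cv2.imwrite("pics/crop.png",c[:,:,::-1])
E
```

```text
Traceback (most recent call last):
  File "fit.py", line 34, in fit
    r=minimize(cost,x0,method="Nelder-Mead",options=dict(initial_simplex=np.vstack([x0]+[x0+np.eye(free)[i]*[.008,.008,.25][i] for i in range(free)]),xatol=2e-4,fatol=1e-4,maxiter=150))
  File "fit.py", line 30, in cost
    return sum(((render(n,kind,p,r,base)-v)**2).sum()/max(v.sum(),1) for n,(r,v) in T.items())
  File "fit.py", line 30, in <genexpr>
    return sum(((render(n,kind,p,r,base)-v)**2).sum()/max(v.sum(),1) for n,(r,v) in T.items())
                 ~~~~~~^^^^^^^^^^^^^^^^^
  File "fit.py", line 17, in render
    q=np.array([proj(n,R@v+[p[0],p[1],base]) for v in P])
                ~~~~^^^^^^^^^^^^^^^^^^^^^^^^
  File "h.py", line 10, in proj
    f,cx,cy,T=cal(n); q=T[:3,:3]@np.array(p)+T[:3,3]; return np.array([cx+f*q[0]/q[2],cy+f*q[1]/q[2]])
              ~~~^^^
  File "h.py", line 4, in cal
    c=optics.get_calibration(n); f=210/np.tan(np.radians(c["fov_y"])/2); return f,c["cx"],c["cy"],np.array(c["world_to_cam"])
ValueError: time passes only in moves, steps and waits
```

```bash
sed -i 's/^def cal(n):/import functools\n@functools.cache\ndef cal(n):/' h.py
cat > m.py <<'E'
from fit import *
ims={n:optics.get_image(n) for n in("top","side")}
Y6=[0,.35,.7]; Yc=[0,.6,1.2,1.8,2.4]
for nm,k,uv,Y in[("nutA","nut",(183,191.5),Y6),("nutB","nut",(260.7,198),Y6),("cA","coup",(228,200),Yc),("cB","coup",(295,196.3),Yc),("fl","flange",(342,202),[0])]:
    xy=at_z("top",uv,.012)[:2]
    print(nm,xy.round(3),*[fit(k,xy,Y,ims,40,130,cams=c,free=2 if k=="flange" else 3) for c in (("top","side"),("top",),("side",))])
for nm,xy in[("F",(.59,.222)),("N",(.603,-.009)),("C",(.599,-.217))]:
    print(nm,*[fit("tray",np.array(xy),[0],ims,30,90,half=42,cams=c) for c in (("top",),("side",))])
im=ims["top"]; c=cv2.resize(im[110:290,120:460],None,fx=2.3,fy=2.3,interpolation=cv2.INTER_CUBIC); cv2.imwrite("pics/crop.png",c[:,:,::-1])
E
time python3 m.py
```

```text
nutA [0.453 0.277] (array([0.4507, 0.2751, 0.5359]), np.float64(0.486)) (array([0.4521, 0.2782, 0.3337]), np.float64(0.2)) (array([0.4495, 0.2724, 0.5741]), np.float64(0.145))
nutB [0.438 0.006] (array([0.4377, 0.0044, 0.3107]), np.float64(0.398)) (array([0.4395, 0.0075, 0.2298]), np.float64(0.194)) (array([4.369e-01, 5.000e-04, 5.691e-01]), np.float64(0.091))
cA [0.428 0.119] (array([0.4291, 0.1193, 2.7427]), np.float64(0.183)) (array([0.4304, 0.1212, 2.753 ]), np.float64(0.035)) (array([0.4283, 0.1175, 2.7367]), np.float64(0.043))
cB [ 0.448 -0.113] (array([ 0.4465, -0.113 ,  2.1912]), np.float64(0.196)) (array([ 0.4482, -0.1104, -0.9509]), np.float64(0.071)) (array([ 0.4456, -0.1148,  2.2157]), np.float64(0.036))
fl [ 0.433 -0.276] (array([ 0.4317, -0.2763]), np.float64(0.17)) (array([ 0.4331, -0.2746]), np.float64(0.094)) (array([ 0.4311, -0.2783]), np.float64(0.053))
F (array([0.5952, 0.2192, 0.1509]), np.float64(0.161)) (array([0.5928, 0.216 , 0.1754]), np.float64(0.234))
N (array([ 0.6029, -0.0084, -0.0758]), np.float64(0.241)) (array([ 0.6014, -0.0116, -0.0514]), np.float64(0.568))
C (array([ 0.6059, -0.2183,  0.1706]), np.float64(0.237)) (array([ 0.6036, -0.2213,  0.1815]), np.float64(0.601))
real	0m2.404s
user	0m2.210s
sys	0m0.075s
```

View pics/crop.png

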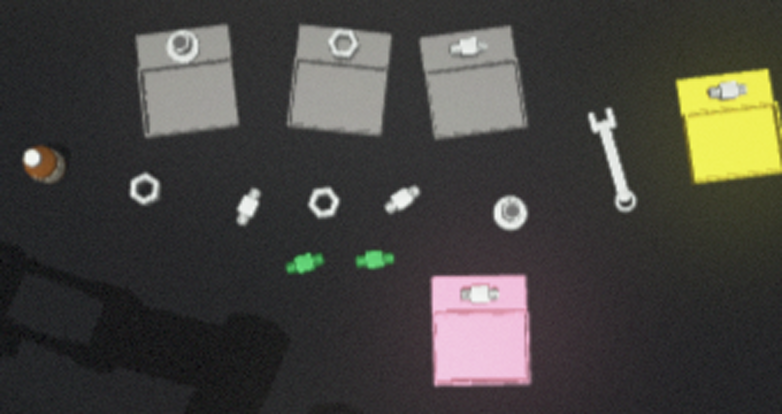

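The crop confirms the steel couplings and the grey coupling tray (right-hand grey). Both cameras agree to within 3 mm. Next is a small planner that works out the increments.

```bash
cat > plan.py <<'E'
import sys; from h import *
from scipy.spatial.transform import Rotation as Ro
# args: waypoints "x,y,z,phi_deg,grip,rows"
s=manip.get_state(); p=np.array(s["position"]); q=s["ee_rot"]; R=Ro.from_quat([q[1],q[2],q[3],q[0]]).as_matrix()
phi=np.degrees(np.arctan2(R[1,1],R[0,1])); print("now",p.round(4),round(phi,1),"tilt",R[:,2].round(4),"w",round(s["width"],4),"t",s["clock"])
out=[]
for a in sys.argv[1:]:
    x,y,z,ph,g,n=map(float,a.split(",")); n=int(n); tgt=np.array([x,y,z])
    for i in range(n):
        k=n-i; d=(tgt-p)/k; dr=((phi-ph+90)%180-90)/k
        f=np.radians(phi); Y=np.array([np.cos(f),np.sin(f),0]); X=np.array([np.sin(f),-np.cos(f),0])*1.0
        X=np.cross(Y,[0,0,-1]); t=np.round([d@X*100,d@Y*100,-d[2]*100],1 if k>1 else 2); r=round(dr,1)
        if max(abs(t))>5 or abs(r)>8.59: print("BIG",t,r)
        p=p+(t[0]*X+t[1]*Y+t[2]*np.array([0,0,-1]))/100; phi-=r
        out.append([*map(float,t),0,0,float(r),g])
for i in range(0,len(out),5): print(str(out[i:i+5]).replace(" ",""),len(out[i:i+5]))
E
python3 plan.py .451,.275,.09,30.7,-1,15 .451,.275,.012,30.7,-1,5
python3 - <<'E'
import fit; from fit import *
ims={n:optics.get_image(n) for n in("top","side")}
o=render
def r2(n,kind,p,roi,base=0):
    m=o(n,kind,p,roi,base)
    h=np.ones((m.shape[0]*S,m.shape[1]*S),np.uint8)*255
    for z in(0,.028):
        k=np.zeros_like(h); q=np.array([proj(n,v+[p[0],p[1],0]) for v in ring(.0125,z)]); cv2.fillConvexPoly(k,((q-[roi[0],roi[1]]+.5)*S*16).astype(np.int32),255,shift=4); h&=k
    return np.clip(m-cv2.resize(h,None,fx=1/S,fy=1/S,interpolation=cv2.INTER_AREA)/255.,0,1)
fit.render=r2
for xy in((.451,.275),(.438,.004)): print(*[fit.fit("nut",np.array(xy),[0,.35,.7],ims,40,130,cams=c) for c in (("top","side"),("top",),("side",))])
E
```

```text
now [0.1449 0.5565 0.2393] 75.4 tilt [ 0.e+00  1.e-04 -1.e+00] w 0.0855 t 1.1
[[-2.4,-1.3,1.0,0,0,3.0,-1.0],[-2.5,-1.2,1.0,0,0,3.0,-1.0],[-2.6,-1.0,1.0,0,0,3.0,-1.0],[-2.6,-0.9,1.0,0,0,3.0,-1.0],[-2.7,-0.8,1.0,0,0,3.0,-1.0]] 5
[[-2.7,-0.6,1.0,0,0,3.0,-1.0],[-2.7,-0.5,1.0,0,0,3.0,-1.0],[-2.8,-0.3,1.0,0,0,3.0,-1.0],[-2.8,-0.2,1.0,0,0,3.0,-1.0],[-2.8,-0.0,1.0,0,0,3.0,-1.0]] 5
[[-2.8,0.1,1.0,0,0,2.9,-1.0],[-2.7,0.2,1.0,0,0,3.0,-1.0],[-2.7,0.4,1.0,0,0,2.9,-1.0],[-2.7,0.5,1.0,0,0,3.0,-1.0],[-2.74,0.64,0.93,0,0,2.9,-1.0]] 5
[[0.0,-0.0,1.6,0,0,0.0,-1.0],[0.0,-0.0,1.6,0,0,0.0,-1.0],[0.0,-0.0,1.5,0,0,0.0,-1.0],[0.0,-0.0,1.6,0,0,0.0,-1.0],[0.0,-0.0,1.5,0,0,0.0,-1.0]] 5Traceback (most recent call last):
  File "<stdin>", line 11, in <module>
AttributeError: 'function' object has no attribute 'fit'
```

>>> servo_tool:
  increments:
    - [-2.4,-1.3,1.0,0,0,3.0,-1]
    - [-2.5,-1.2,1.0,0,0,3.0,-1]
    - [-2.6,-1.0,1.0,0,0,3.0,-1]
    - [-2.6,-0.9,1.0,0,0,3.0,-1]
    - [-2.7,-0.8,1.0,0,0,3.0,-1]
  squeeze: 60

```text
clock: 1.7
position: [0.2474, 0.4618, 0.1891]
ee_rot: [0.0, 0.256, 0.967, 0.0]
contact_force: [-0.5, -0.0, -0.0]
width: 0.0858
gripper_force: 0.0
```

>>> servo_tool:
  increments:
    - [-2.7,-0.6,1.0,0,0,3.0,-1]
    - [-2.7,-0.5,1.0,0,0,3.0,-1]
    - [-2.8,-0.3,1.0,0,0,3.0,-1]
    - [-2.8,-0.2,1.0,0,0,3.0,-1]
    - [-2.8,0,1.0,0,0,3.0,-1]

```text
clock: 2.2
position: [0.3507, 0.368, 0.1391]
ee_rot: [0.0, 0.38, 0.925, 0.0]
contact_force: [-0.8, -0.2, -0.7]
width: 0.0853
gripper_force: 0.0
```

>>> servo_tool:
  increments:
    - [-2.8,0.1,1.0,0,0,3.0,-1]
    - [-2.7,0.2,1.0,0,0,3.0,-1]
    - [-2.7,0.4,1.0,0,0,3.0,-1]
    - [-2.7,0.5,1.0,0,0,3.0,-1]
    - [-2.7,0.6,0.9,0,0,2.9,-1]

```text
clock: 2.7
position: [0.4512, 0.2741, 0.0899]
ee_rot: [0.0, 0.497, 0.868, 0.0]
contact_force: [0.5, 0.8, -0.9]
width: 0.0853
gripper_force: 0.0
```

```bash
python3 plan.py .451,.275,.012,30.7,-1,5
cat > nuts.py <<'E'
import fit as F; from h import *
ims={n:optics.get_image(n) for n in("top","side")}
o=F.render; S=F.S
def r2(n,kind,p,roi,base=0):
    m=o(n,kind,p,roi,base)
    h=np.ones((m.shape[0]*S,m.shape[1]*S),np.uint8)*255
    for z in(0,.028):
        k=np.zeros_like(h); q=np.array([proj(n,v+[p[0],p[1],0]) for v in F.ring(.0125,z)]); cv2.fillConvexPoly(k,((q-[roi[0],roi[1]]+.5)*S*16).astype(np.int32),255,shift=4); h&=k
    return np.clip(m-cv2.resize(h,None,fx=1/S,fy=1/S,interpolation=cv2.INTER_AREA)/255.,0,1)
F.render=r2
for xy in[(.438,.004)]: print(*[F.fit("nut",np.array(xy),[0,.35,.7],ims,40,130,cams=c) for c in (("top","side"),("top",),("side",))])
save("side","near1",(180,230,420,410),3)
E
python3 nuts.py
```

```text
now [0.4512 0.2741 0.0899] 30.4 tilt [ 2.e-04  2.e-04 -1.e+00] w 0.0853 t 2.7
[[0.0,0.0,1.6,0,0,-0.1,-1.0],[0.0,0.0,1.5,0,0,-0.1,-1.0],[0.0,0.0,1.6,0,0,-0.0,-1.0],[0.0,0.0,1.5,0,0,-0.1,-1.0],[0.08,0.03,1.59,0,0,-0.0,-1.0]] 5
(array([0.4398, 0.0069, 0.2414]), np.float64(0.951)) (array([0.4397, 0.0073, 0.1995]), np.float64(0.094)) (array([ 0.4711, -0.0278,  0.6363]), np.float64(0.454))
```

View pics/near1.png

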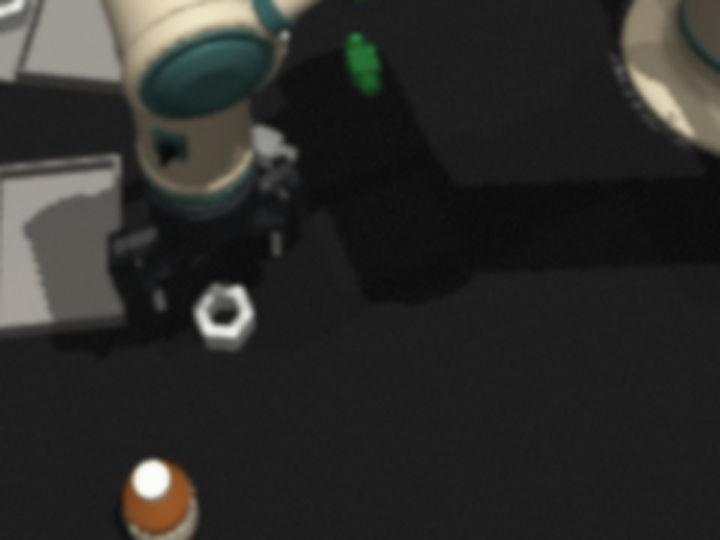

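The crop shows nut A clear at crop (225,315), with the open fingers above it and pointing across it. Descend and grip.

>>> servo_tool:
  increments:
    - [0,0,1.6,0,0,0,-1]
    - [0,0,1.5,0,0,0,-1]
    - [0,0,1.6,0,0,0,-1]
    - [0,0,1.5,0,0,0,-1]
    - [0.1,0,1.6,0,0,0,-1]

```text
clock: 3.35
position: [0.4494, 0.2767, 0.0124]
ee_rot: [0.0, 0.496, 0.869, 0.001]
contact_force: [-0.1, -0.8, 0.2]
width: 0.0857
gripper_force: 0.0
```

>>> servo_tool:
  increments:
    - [0,0,0,0,0,0,1]
    - [0,0,0,0,0,0,1]
    - [0,0,0,0,0,0,1]
    - [0,0,0,0,0,0,1]
    - [0,0,0,0,0,0,1]

```text
clock: 3.85
position: [0.4505, 0.2763, 0.0137]
ee_rot: [0.001, 0.496, 0.868, 0.001]
contact_force: [-1.0, 0.9, 6.3]
width: 0.0385
gripper_force: 60.8
```

```bash
python3 plan.py .451,.275,.1,30.7,1,5 .604,.022,.09,-3.5,1,15 .604,.022,.025,-3.5,1,5
```

```text
now [0.4505 0.2763 0.0137] 30.5 tilt [ 0.0021  0.0014 -1.    ] w 0.0385 t 3.85
[[-0.0,-0.0,-1.7,0,0,-0.0,1.0],[-0.0,-0.0,-1.7,0,0,-0.1,1.0],[-0.0,-0.0,-1.7,0,0,-0.0,1.0],[-0.1,-0.0,-1.8,0,0,-0.1,1.0],[-0.04,-0.03,-1.73,0,0,-0.0,1.0]] 5
[[-2.0,0.0,0.1,0,0,2.3,1.0],[-2.0,0.1,0.1,0,0,2.3,1.0],[-2.0,0.2,0.1,0,0,2.3,1.0],[-1.9,0.3,0.1,0,0,2.3,1.0],[-1.9,0.3,0.1,0,0,2.3,1.0]] 5
[[-1.9,0.4,0.0,0,0,2.3,1.0],[-1.9,0.5,0.1,0,0,2.3,1.0],[-1.9,0.6,0.0,0,0,2.3,1.0],[-1.9,0.6,0.1,0,0,2.3,1.0],[-1.8,0.7,0.0,0,0,2.2,1.0]] 5
[[-1.8,0.8,0.1,0,0,2.3,1.0],[-1.8,0.8,0.0,0,0,2.2,1.0],[-1.8,0.9,0.1,0,0,2.3,1.0],[-1.7,1.0,0.0,0,0,2.2,1.0],[-1.64,1.08,0.1,0,0,2.3,1.0]] 5
[[-0.0,-0.0,1.3,0,0,-0.0,1.0],[-0.0,-0.0,1.3,0,0,-0.0,1.0],[-0.0,-0.0,1.3,0,0,-0.0,1.0],[-0.0,-0.0,1.3,0,0,-0.0,1.0],[-0.0,-0.0,1.3,0,0,-0.0,1.0]] 5
```

>>> servo_tool:
  increments:
    - [0,0,-1.7,0,0,0,1]
    - [0,0,-1.7,0,0,0,1]
    - [0,0,-1.7,0,0,0,1]
    - [-0.1,0,-1.8,0,0,0,1]
    - [0,0,-1.7,0,0,0,1]

```text
clock: 4.35
position: [0.4502, 0.2747, 0.0991]
ee_rot: [0.0, 0.496, 0.868, 0.0]
contact_force: [-0.1, -0.8, -2.2]
width: 0.0388
gripper_force: 60.2
```

>>> servo_tool:
  increments:
    - [-2.0,0,0.1,0,0,2.3,1]
    - [-2.0,0.1,0.1,0,0,2.3,1]
    - [-2.0,0.2,0.1,0,0,2.3,1]
    - [-1.9,0.3,0.1,0,0,2.3,1]
    - [-1.9,0.3,0.1,0,0,2.3,1]

```text
clock: 4.85
position: [0.5017, 0.1898, 0.0934]
ee_rot: [0.0, 0.581, 0.814, 0.0]
contact_force: [0.3, -0.7, -1.8]
width: 0.0384
gripper_force: 60.1
```

>>> servo_tool:
  increments:
    - [-1.9,0.4,0,0,0,2.3,1]
    - [-1.9,0.5,0.1,0,0,2.3,1]
    - [-1.9,0.6,0,0,0,2.3,1]
    - [-1.9,0.6,0.1,0,0,2.3,1]
    - [-1.8,0.7,0,0,0,2.2,1]

```text
clock: 5.35
position: [0.552, 0.1055, 0.0912]
ee_rot: [-0.0, 0.659, 0.752, -0.0]
contact_force: [1.3, 1.0, -2.4]
width: 0.0389
gripper_force: 60.1
```

>>> servo_tool:
  increments:
    - [-1.8,0.8,0.1,0,0,2.3,1]
    - [-1.8,0.8,0,0,0,2.2,1]
    - [-1.8,0.9,0.1,0,0,2.3,1]
    - [-1.7,1.0,0,0,0,2.2,1]
    - [-1.6,1.1,0.1,0,0,2.3,1]

```text
clock: 5.85
position: [0.6032, 0.0208, 0.0884]
ee_rot: [0.0, 0.73, 0.683, 0.0]
contact_force: [0.4, 0.4, -2.0]
width: 0.0387
gripper_force: 60.1
```

```bash
python3 plan.py .604,.022,.025,-3.5,1,5; python3 -c "
from h import *
save('side','n2',(130,140,330,290),3)"
```

```text
now [0.6032 0.0208 0.0884] -3.8 tilt [ 1.e-04  1.e-04 -1.e+00] w 0.0387 t 5.85
[[0.0,0.0,1.3,0,0,-0.1,1.0],[0.0,0.0,1.3,0,0,-0.1,1.0],[0.0,0.0,1.2,0,0,-0.0,1.0],[0.1,0.0,1.3,0,0,-0.1,1.0],[0.03,0.07,1.24,0,0,-0.0,1.0]] 5
```

View pics/n2.png

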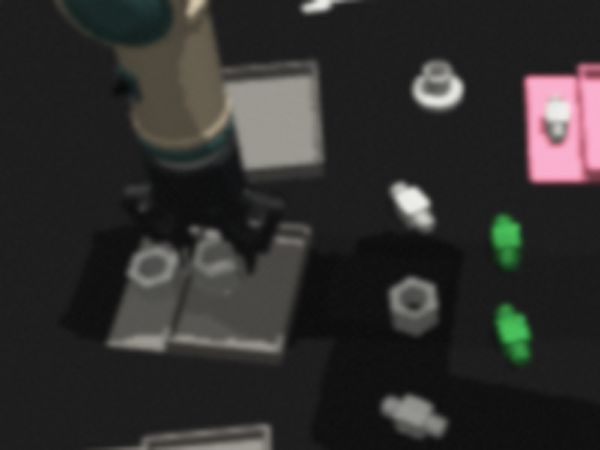

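The nut is held flat over the pocket at crop (218,255), clear of the sample at (153,265). Lower and release with a small opening.

>>> servo_tool:
  increments:
    - [0,0,1.3,0,0,0,1]
    - [0,0,1.3,0,0,0,1]
    - [0,0,1.2,0,0,0,1]
    - [0.1,0.1,1.3,0,0,0,1]
    - [0,0,1.2,0,0,0,1]

```text
clock: 6.4
position: [0.6033, 0.0234, 0.0237]
ee_rot: [-0.0, 0.729, 0.684, -0.0]
contact_force: [0.7, -0.8, -1.6]
width: 0.0388
gripper_force: 60.2
```

>>> servo_tool:
  increments:
    - [0,0,0.3,0,0,0,1]
    - [0,0,0.2,0,0,0,1]
    - [0,0,0.2,0,0,0,1]
    - [0,0,0,0,0,0,1]
    - [0,0,0,0,0,0,1]

```text
clock: 6.9
position: [0.6042, 0.0227, 0.0188]
ee_rot: [0.0, 0.73, 0.684, 0.0]
contact_force: [-0.1, 0.4, -1.1]
width: 0.0387
gripper_force: 60.2
```

>>> servo_tool:
  increments:
    - [0,0,0.1,0,0,0,1]
    - [0,0,0,0,0,0,1]
    - [0,0,0,0,0,0,-0.25]
    - [0,0,0,0,0,0,-0.25]
    - [0,0,0,0,0,0,-0.25]

```text
clock: 7.4
position: [0.6039, 0.0227, 0.0175]
ee_rot: [0.0, 0.73, 0.684, 0.0]
contact_force: [0.2, -0.2, 0.4]
width: 0.0534
gripper_force: 0.0
```

```bash
python3 plan.py .604,.022,.095,-3.5,-0.25,5 .439,.006,.09,13,-1,10 .439,.006,.015,13,-1,5
```

```text
now [0.6039 0.0227 0.0175] -3.7 tilt [ 5.e-04  1.e-04 -1.e+00] w 0.0534 t 7.4
[[-0.0,0.0,-1.5,0,0,-0.0,-0.25],[-0.0,0.0,-1.6,0,0,-0.0,-0.25],[-0.0,0.0,-1.5,0,0,-0.1,-0.25],[-0.0,0.0,-1.6,0,0,-0.0,-0.25],[-0.07,0.01,-1.55,0,0,-0.1,-0.25]] 5
[[-0.3,-1.6,0.1,0,0,-1.6,-1.0],[-0.2,-1.6,0.0,0,0,-1.7,-1.0],[-0.2,-1.7,0.1,0,0,-1.6,-1.0],[-0.1,-1.7,0.0,0,0,-1.7,-1.0],[-0.1,-1.7,0.1,0,0,-1.6,-1.0]] 5
[[-0.0,-1.6,0.0,0,0,-1.7,-1.0],[0.0,-1.7,0.1,0,0,-1.6,-1.0],[0.1,-1.6,0.0,0,0,-1.7,-1.0],[0.1,-1.7,0.1,0,0,-1.6,-1.0],[0.22,-1.6,0.0,0,0,-1.7,-1.0]] 5
[[0.0,0.0,1.5,0,0,0.0,-1.0],[0.0,0.0,1.5,0,0,0.0,-1.0],[0.0,0.0,1.5,0,0,0.0,-1.0],[0.0,0.0,1.5,0,0,0.0,-1.0],[0.0,0.0,1.5,0,0,0.0,-1.0]] 5
```

>>> servo_tool:
  increments:
    - [0,0,-1.5,0,0,0,-0.25]
    - [0,0,-1.6,0,0,0,-0.25]
    - [0,0,-1.5,0,0,0,-0.25]
    - [0,0,-1.6,0,0,0,-0.25]
    - [-0.1,0,-1.5,0,0,0,-0.25]

```text
clock: 7.9
position: [0.6037, 0.0218, 0.0951]
ee_rot: [0.0, 0.73, 0.684, 0.0]
contact_force: [0.0, 0.6, 0.6]
width: 0.0536
gripper_force: 0.0
```

>>> servo_tool:
  increments:
    - [-0.3,-1.6,0.1,0,0,-2,-1]
    - [-0.2,-1.6,0,0,0,-2,-1]
    - [-0.2,-1.7,0.1,0,0,-2,-1]
    - [-0.1,-1.7,0,0,0,-2,-1]
    - [0,-1.7,0.1,0,0,-2,-1]

```text
clock: 8.4
position: [0.52, 0.0131, 0.0915]
ee_rot: [0.0, 0.667, 0.745, 0.0]
contact_force: [-0.4, 0.4, -0.4]
width: 0.0859
gripper_force: 0.0
```

>>> servo_tool:
  increments:
    - [0,-1.6,0,0,0,-2,-1]
    - [0.1,-1.7,0.1,0,0,-2,-1]
    - [0.2,-1.6,0,0,0,-2,-1]
    - [0.2,-1.6,0.1,0,0,-2,-1]
    - [0.3,-1.5,0,0,0,-2,-1]

```text
clock: 8.9
position: [0.4395, 0.0068, 0.0894]
ee_rot: [0.0, 0.599, 0.801, 0.0]
contact_force: [0.2, -0.1, 0.5]
width: 0.0855
gripper_force: 0.0
```

```bash
python3 plan.py .4385,.005,.0145,16,-1,5; python3 -c "
from h import *
save('side','n3',(130,140,330,290),3)"
```

```text
now [0.4395 0.0068 0.0894] 16.4 tilt [ 1.e-04  0.e+00 -1.e+00] w 0.0855 t 8.9
[[-0.0,-0.0,1.5,0,0,0.1,-1.0],[-0.0,-0.0,1.5,0,0,0.1,-1.0],[-0.0,-0.0,1.5,0,0,0.1,-1.0],[-0.1,-0.1,1.5,0,0,0.0,-1.0],[-0.05,-0.05,1.49,0,0,0.1,-1.0]] 5
```

View pics/n3.png

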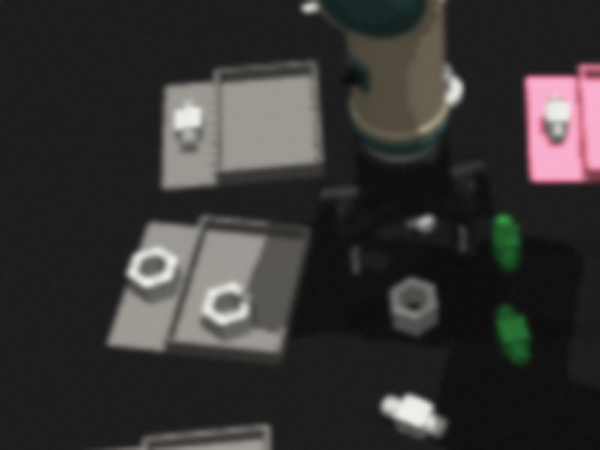

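Nut A lies flat in the nut tray at crop (225,305), and nut B waits at (415,305) beneath the fingers. Grip nut B.

>>> servo_tool:
  increments:
    - [0,0,1.5,0,0,0,-1]
    - [0,0,1.5,0,0,0,-1]
    - [0,0,1.5,0,0,0,-1]
    - [-0.1,-0.1,1.5,0,0,0,-1]
    - [-0.1,-0.1,1.5,0,0,0,-1]

```text
clock: 9.45
position: [0.4398, 0.0043, 0.0139]
ee_rot: [0.001, 0.6, 0.8, 0.0]
contact_force: [-0.4, -0.8, 0.3]
width: 0.0854
gripper_force: 0.0
```

>>> servo_tool:
  increments:
    - [0,0,0,0,0,0,1]
    - [0,0,0,0,0,0,1]
    - [0,0,0,0,0,0,1]
    - [0,0,0,0,0,0,1]
    - [0,0,0,0,0,0,1]

```text
clock: 9.95
position: [0.4393, 0.0043, 0.0154]
ee_rot: [0.001, 0.6, 0.8, 0.0]
contact_force: [-1.2, -1.2, 5.4]
width: 0.039
gripper_force: 60.2
```

```bash
python3 plan.py .438,.005,.095,16,1,5 .597,-.042,.09,-3.5,1,10 .597,-.042,.0225,-3.5,1,5
```

```text
now [0.4393 0.0043 0.0154] 16.3 tilt [ 1.3e-03 -3.0e-04 -1.0e+00] w 0.039 t 9.95
[[0.0,-0.0,-1.6,0,0,0.1,1.0],[0.0,-0.0,-1.6,0,0,0.1,1.0],[0.0,-0.0,-1.6,0,0,0.0,1.0],[0.1,-0.1,-1.6,0,0,0.1,1.0],[0.01,-0.01,-1.56,0,0,0.0,1.0]] 5
[[-0.9,1.4,0.0,0,0,2.0,1.0],[-0.8,1.4,0.1,0,0,1.9,1.0],[-0.8,1.5,0.0,0,0,2.0,1.0],[-0.7,1.5,0.1,0,0,1.9,1.0],[-0.7,1.5,0.0,0,0,2.0,1.0]] 5
[[-0.7,1.5,0.1,0,0,1.9,1.0],[-0.6,1.6,0.0,0,0,2.0,1.0],[-0.5,1.6,0.1,0,0,1.9,1.0],[-0.5,1.6,0.0,0,0,2.0,1.0],[-0.44,1.52,0.1,0,0,1.9,1.0]] 5
[[0.0,0.0,1.3,0,0,0.0,1.0],[0.0,0.0,1.4,0,0,0.0,1.0],[0.0,0.0,1.3,0,0,0.0,1.0],[0.0,0.0,1.4,0,0,0.0,1.0],[0.0,0.0,1.35,0,0,0.0,1.0]] 5
```

>>> servo_tool:
  increments:
    - [0,0,-1.6,0,0,0,1]
    - [0,0,-1.6,0,0,0,1]
    - [0,0,-1.6,0,0,0,1]
    - [0.1,-0.1,-1.6,0,0,0,1]
    - [0,0,-1.6,0,0,0.2,1]

```text
clock: 10.45
position: [0.4375, 0.0052, 0.0953]
ee_rot: [0.0, 0.601, 0.799, 0.0]
contact_force: [0.1, 0.2, -1.8]
width: 0.0389
gripper_force: 60.6
```

>>> servo_tool:
  increments:
    - [-0.9,1.4,0,0,0,2.0,1]
    - [-0.8,1.4,0.1,0,0,1.9,1]
    - [-0.8,1.5,0,0,0,2.0,1]
    - [-0.7,1.5,0.1,0,0,1.9,1]
    - [-0.7,1.5,0,0,0,2.0,1]

```text
clock: 10.95
position: [0.5184, -0.0179, 0.0918]
ee_rot: [-0.0, 0.668, 0.744, -0.0]
contact_force: [0.6, 0.1, -1.8]
width: 0.0391
gripper_force: 60.6
```

>>> servo_tool:
  increments:
    - [-0.7,1.5,0.1,0,0,1.9,1]
    - [-0.6,1.6,0,0,0,2.0,1]
    - [-0.5,1.6,0.1,0,0,1.9,1]
    - [-0.5,1.6,0,0,0,2.0,1]
    - [-0.4,1.5,0.1,0,0,1.9,1]

```text
clock: 11.45
position: [0.5978, -0.0417, 0.0886]
ee_rot: [-0.0, 0.729, 0.685, -0.0]
contact_force: [0.4, -0.1, -2.0]
width: 0.0392
gripper_force: 60.5
```

>>> servo_tool:
  increments:
    - [0,0,1.3,0,0,0,1]
    - [0,0,1.4,0,0,0,1]
    - [0,0,1.3,0,0,0,1]
    - [0,0,1.4,0,0,0,1]
    - [0,0,1.2,0,0,0,1]

```text
clock: 11.95
position: [0.5953, -0.041, 0.0215]
ee_rot: [-0.001, 0.728, 0.686, -0.001]
contact_force: [-0.5, 0.6, -1.9]
width: 0.0387
gripper_force: 60.8
```

>>> servo_tool:
  increments:
    - [0,0,0.1,0,0,0,1]
    - [0,0,0.1,0,0,0,1]
    - [0,0,0.1,0,0,0,1]
    - [0,0,0,0,0,0,1]
    - [0,0,0,0,0,0,1]

```text
clock: 12.45
position: [0.5969, -0.0414, 0.0208]
ee_rot: [0.0, 0.728, 0.686, 0.0]
contact_force: [0.3, -0.2, -1.5]
width: 0.039
gripper_force: 60.7
```

>>> servo_tool:
  increments:
    - [0,0,0.1,0,0,0,1]
    - [0,0,0.1,0,0,0,1]
    - [0,0,0,0,0,0,-0.25]
    - [0,0,0,0,0,0,-0.25]
    - [0,0,0,0,0,0,-0.25]

```text
clock: 12.95
position: [0.5967, -0.0414, 0.0184]
ee_rot: [0.0, 0.728, 0.686, 0.0]
contact_force: [0.1, 0.6, -0.7]
width: 0.0532
gripper_force: 0.0
```

```bash
python3 plan.py .597,-.042,.095,-3.5,-0.25,5 .429,.119,.09,67,-0.5,15 .429,.119,.0135,67,-.5,5
```

```text
now [ 0.5967 -0.0414  0.0184] -3.4 tilt [ 4.e-04  1.e-04 -1.e+00] w 0.0532 t 12.95
[[-0.0,0.0,-1.5,0,0,0.0,-0.25],[-0.0,0.0,-1.5,0,0,0.0,-0.25],[-0.0,0.0,-1.6,0,0,0.0,-0.25],[-0.0,0.0,-1.5,0,0,0.0,-0.25],[-0.06,0.03,-1.56,0,0,0.1,-0.25]] 5
[[1.0,-1.2,0.0,0,0,-4.7,-0.5],[1.1,-1.1,0.0,0,0,-4.7,-0.5],[1.2,-1.0,0.0,0,0,-4.7,-0.5],[1.3,-0.9,0.0,0,0,-4.7,-0.5],[1.3,-0.8,0.0,0,0,-4.7,-0.5]] 5
[[1.4,-0.7,0.0,0,0,-4.7,-0.5],[1.4,-0.6,0.1,0,0,-4.7,-0.5],[1.5,-0.4,0.0,0,0,-4.7,-0.5],[1.5,-0.3,0.1,0,0,-4.7,-0.5],[1.5,-0.2,0.0,0,0,-4.7,-0.5]] 5
[[1.6,-0.1,0.1,0,0,-4.7,-0.5],[1.5,0.1,0.0,0,0,-4.7,-0.5],[1.6,0.2,0.1,0,0,-4.7,-0.5],[1.5,0.3,0.0,0,0,-4.7,-0.5],[1.51,0.38,0.1,0,0,-4.7,-0.5]] 5
[[-0.0,-0.0,1.5,0,0,-0.0,-0.5],[-0.0,-0.0,1.5,0,0,-0.0,-0.5],[-0.0,-0.0,1.5,0,0,-0.0,-0.5],[-0.0,-0.0,1.6,0,0,-0.0,-0.5],[-0.0,-0.01,1.55,0,0,-0.0,-0.5]] 5
```

>>> servo_tool:
  increments:
    - [0,0,-1.5,0,0,0,-0.25]
    - [0,0,-1.5,0,0,0,-0.25]
    - [0,0,-1.6,0,0,0,-0.25]
    - [0,0,-1.5,0,0,0,-0.25]
    - [-0.1,0,-1.6,0,0,0,-0.25]

```text
clock: 13.45
position: [0.5964, -0.0422, 0.0957]
ee_rot: [-0.0, 0.728, 0.686, -0.0]
contact_force: [0.3, -0.5, -0.8]
width: 0.0535
gripper_force: 0.0
```

>>> servo_tool:
  increments:
    - [1.0,-1.2,0,0,0,-4.7,-0.5]
    - [1.1,-1.1,0,0,0,-4.7,-0.5]
    - [1.2,-1.0,0,0,0,-4.7,-0.5]
    - [1.3,-0.9,0,0,0,-4.7,-0.5]
    - [1.3,-0.8,0,0,0,-4.7,-0.5]

```text
clock: 13.95
position: [0.5398, 0.0119, 0.0953]
ee_rot: [-0.0, 0.571, 0.821, 0.0]
contact_force: [0.0, 0.5, -0.7]
width: 0.064
gripper_force: 0.0
```

>>> servo_tool:
  increments:
    - [1.4,-0.7,0,0,0,-4.7,-0.5]
    - [1.4,-0.6,0.1,0,0,-4.7,-0.5]
    - [1.5,-0.4,0,0,0,-4.7,-0.5]
    - [1.5,-0.3,0.1,0,0,-4.7,-0.5]
    - [1.5,-0.2,0,0,0,-4.7,-0.5]

```text
clock: 14.45
position: [0.4843, 0.0651, 0.0932]
ee_rot: [-0.0, 0.392, 0.92, 0.0]
contact_force: [-0.6, -0.3, 0.4]
width: 0.0641
gripper_force: 0.0
```

>>> servo_tool:
  increments:
    - [1.6,-0.1,0.1,0,0,-4.7,-0.5]
    - [1.5,0.1,0,0,0,-4.7,-0.5]
    - [1.6,0.2,0.1,0,0,-4.7,-0.5]
    - [1.5,0.3,0,0,0,-4.7,-0.5]
    - [1.5,0.4,0.1,0,0,-4.7,-0.5]

```text
clock: 14.95
position: [0.4281, 0.119, 0.0904]
ee_rot: [0.0, 0.197, 0.98, 0.0]
contact_force: [0.4, -0.1, -0.7]
width: 0.0642
gripper_force: 0.0
```

```bash
python3 plan.py .429,.119,.0135,67,-0.5,5; python3 -c "
from h import *
save('side','n4',(130,140,330,290),3)"
```

```text
now [0.4281 0.119  0.0904] 67.3 tilt [ 5.e-04  2.e-04 -1.e+00] w 0.0642 t 14.95
[[-0.0,0.0,1.5,0,0,0.1,-0.5],[-0.0,0.0,1.5,0,0,0.0,-0.5],[-0.0,0.0,1.6,0,0,0.1,-0.5],[-0.0,0.0,1.5,0,0,0.0,-0.5],[-0.08,0.03,1.59,0,0,0.1,-0.5]] 5
```

View pics/n4.png

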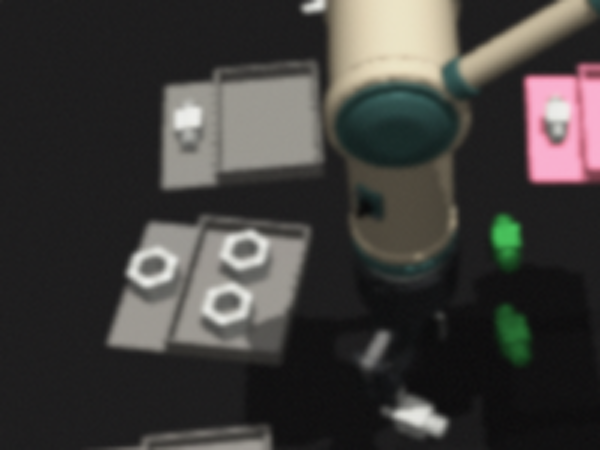

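Both nuts lie flat and separate in the nut tray at crop (243,250) and (227,305). Grip coupling A.

>>> servo_tool:
  increments:
    - [0,0,1.5,0,0,0,-0.5]
    - [0,0,1.5,0,0,0,-0.5]
    - [0,0,1.6,0,0,0,-0.5]
    - [0,0,1.5,0,0,0.2,-0.5]
    - [-0.1,0,1.5,0,0,0,-0.5]

```text
clock: 15.5
position: [0.4298, 0.1179, 0.0138]
ee_rot: [0.0, 0.201, 0.98, 0.0]
contact_force: [0.0, 0.6, 0.0]
width: 0.0642
gripper_force: 0.0
```

>>> servo_tool:
  increments:
    - [0,0,0,0,0,0,1]
    - [0,0,0,0,0,0,1]
    - [0,0,0,0,0,0,1]
    - [0,0,0,0,0,0,1]
    - [0,0,0,0,0,0,1]

```text
clock: 16.0
position: [0.4302, 0.1182, 0.0151]
ee_rot: [0.001, 0.2, 0.98, 0.0]
contact_force: [-0.1, -0.8, 4.6]
width: 0.0226
gripper_force: 59.2
```

```bash
python3 plan.py .429,.119,.095,67,1,5 .595,-.189,.09,10,1,15 .595,-.189,.0225,10,1,5
```

```text
now [0.4302 0.1182 0.0151] 66.9 tilt [ 2.2e-03  2.0e-04 -1.0e+00] w 0.0226 t 16.0
[[0.0,0.0,-1.6,0,0,-0.0,1.0],[0.0,0.0,-1.6,0,0,-0.0,1.0],[0.0,0.0,-1.6,0,0,-0.0,1.0],[0.1,0.0,-1.6,0,0,-0.1,1.0],[0.04,0.03,-1.59,0,0,-0.0,1.0]] 5
[[-1.8,-1.5,0.0,0,0,3.8,1.0],[-1.9,-1.3,0.0,0,0,3.8,1.0],[-2.0,-1.2,0.0,0,0,3.8,1.0],[-2.1,-1.1,0.0,0,0,3.8,1.0],[-2.1,-0.9,0.0,0,0,3.8,1.0]] 5
[[-2.2,-0.8,0.1,0,0,3.8,1.0],[-2.2,-0.6,0.0,0,0,3.8,1.0],[-2.3,-0.5,0.1,0,0,3.8,1.0],[-2.3,-0.3,0.0,0,0,3.8,1.0],[-2.3,-0.2,0.1,0,0,3.8,1.0]] 5
[[-2.4,-0.0,0.0,0,0,3.8,1.0],[-2.3,0.1,0.1,0,0,3.8,1.0],[-2.3,0.3,0.0,0,0,3.8,1.0],[-2.3,0.4,0.1,0,0,3.8,1.0],[-2.32,0.62,0.0,0,0,3.8,1.0]] 5
[[0.0,-0.0,1.4,0,0,-0.0,1.0],[0.0,-0.0,1.3,0,0,-0.0,1.0],[0.0,-0.0,1.4,0,0,-0.0,1.0],[0.0,-0.0,1.3,0,0,-0.0,1.0],[0.0,-0.0,1.35,0,0,-0.0,1.0]] 5
```

>>> servo_tool:
  increments:
    - [0,0,-1.6,0,0,0,1]
    - [0,0,-1.6,0,0,0,1]
    - [0,0,-1.6,0,0,0,1]
    - [0.1,0,-1.6,0,0,0,1]
    - [0,0,-1.6,0,0,0,1]

```text
clock: 16.5
position: [0.428, 0.1186, 0.095]
ee_rot: [-0.0, 0.2, 0.98, 0.0]
contact_force: [-0.3, -0.2, -0.9]
width: 0.0226
gripper_force: 58.9
```

>>> servo_tool:
  increments:
    - [-1.8,-1.5,0,0,0,3.8,1]
    - [-1.9,-1.3,0,0,0,3.8,1]
    - [-2.0,-1.2,0,0,0,3.8,1]
    - [-2.1,-1.1,0,0,0,3.8,1]
    - [-2.1,-0.9,0,0,0,3.8,1]

```text
clock: 17.0
position: [0.4834, 0.0151, 0.0944]
ee_rot: [0.0, 0.36, 0.933, 0.0]
contact_force: [0.7, 0.8, -1.3]
width: 0.0225
gripper_force: 58.9
```

>>> servo_tool:
  increments:
    - [-2.2,-0.8,0.1,0,0,3.8,1]
    - [-2.2,-0.6,0,0,0,3.8,1]
    - [-2.3,-0.5,0.1,0,0,3.8,1]
    - [-2.3,-0.3,0,0,0,3.8,1]
    - [-2.3,-0.2,0.1,0,0,3.8,1]

```text
clock: 17.5
position: [0.5385, -0.087, 0.0914]
ee_rot: [-0.0, 0.51, 0.86, 0.0]
contact_force: [0.1, -0.1, 0.2]
width: 0.0228
gripper_force: 58.9
```

>>> servo_tool:
  increments:
    - [-2.4,0,0,0,0,3.8,1]
    - [-2.3,0.1,0.1,0,0,3.8,1]
    - [-2.3,0.3,0,0,0,3.8,1]
    - [-2.3,0.4,0.1,0,0,3.8,1]
    - [-2.3,0.6,0,0,0,3.8,1]

```text
clock: 18.0
position: [0.5936, -0.1902, 0.089]
ee_rot: [-0.0, 0.645, 0.765, -0.0]
contact_force: [1.0, 0.4, -1.0]
width: 0.0224
gripper_force: 58.9
```

>>> servo_tool:
  increments:
    - [0,0,1.4,0,0,0,1]
    - [0,0,1.3,0,0,0,1]
    - [0,0,1.4,0,0,0,1]
    - [0,0,1.3,0,0,0,1]
    - [0,0,1.2,0,0,0,1]

```text
clock: 18.5
position: [0.5928, -0.1886, 0.0217]
ee_rot: [-0.001, 0.643, 0.766, -0.0]
contact_force: [0.6, 0.4, -0.2]
width: 0.0225
gripper_force: 59.0
```

>>> servo_tool:
  increments:
    - [0,0,0.1,0,0,0,1]
    - [0,0,0.1,0,0,0,1]
    - [0,0,0.1,0,0,0,1]
    - [0,0,0,0,0,0,1]
    - [0,0,0,0,0,0,1]

```text
clock: 19.0
position: [0.5941, -0.1898, 0.0208]
ee_rot: [0.001, 0.643, 0.765, 0.0]
contact_force: [-0.5, -0.1, -0.2]
width: 0.0229
gripper_force: 59.0
```

>>> servo_tool:
  increments:
    - [0,0,0.1,0,0,0,1]
    - [0,0,0.1,0,0,0,1]
    - [0,0,0,0,0,0,0]
    - [0,0,0,0,0,0,0]
    - [0,0,0,0,0,0,0]

```text
clock: 19.5
position: [0.5937, -0.1896, 0.0183]
ee_rot: [0.0, 0.643, 0.765, 0.0]
contact_force: [-0.3, -0.1, -0.0]
width: 0.0428
gripper_force: 0.0
```

```bash
python3 plan.py .594,-.19,.095,10,0,5 .4465,-.113,.09,36.3,-0.5,10 .4465,-.113,.0135,36.3,-.5,5
```

```text
now [ 0.5937 -0.1896  0.0183] 9.9 tilt [ 1.e-04  0.e+00 -1.e+00] w 0.0428 t 19.5
[[-0.0,0.0,-1.5,0,0,-0.0,0.0],[-0.0,0.0,-1.5,0,0,-0.0,0.0],[-0.0,0.0,-1.6,0,0,-0.0,0.0],[-0.0,0.0,-1.5,0,0,-0.1,0.0],[-0.04,0.02,-1.57,0,0,-0.0,0.0]] 5
[[1.0,-1.3,0.0,0,0,-2.6,-0.5],[1.1,-1.3,0.1,0,0,-2.6,-0.5],[1.1,-1.2,0.0,0,0,-2.6,-0.5],[1.2,-1.2,0.1,0,0,-2.6,-0.5],[1.2,-1.1,0.0,0,0,-2.7,-0.5]] 5
[[1.3,-1.1,0.1,0,0,-2.6,-0.5],[1.3,-1.0,0.0,0,0,-2.7,-0.5],[1.4,-0.9,0.1,0,0,-2.6,-0.5],[1.4,-0.9,0.0,0,0,-2.7,-0.5],[1.5,-0.73,0.1,0,0,-2.6,-0.5]] 5
[[0.0,-0.0,1.5,0,0,-0.0,-0.5],[0.0,-0.0,1.5,0,0,-0.0,-0.5],[0.0,-0.0,1.5,0,0,-0.0,-0.5],[0.0,-0.0,1.6,0,0,-0.0,-0.5],[0.0,-0.0,1.55,0,0,-0.0,-0.5]] 5
```

>>> servo_tool:
  increments:
    - [0,0,-1.5,0,0,0,0]
    - [0,0,-1.5,0,0,0,0]
    - [0,0,-1.6,0,0,0,0]
    - [0,0,-1.5,0,0,0,0]
    - [0,0,-1.6,0,0,0,0]

```text
clock: 20.0
position: [0.5935, -0.1895, 0.0956]
ee_rot: [-0.0, 0.643, 0.765, -0.0]
contact_force: [0.7, 0.3, 0.0]
width: 0.0427
gripper_force: 0.0
```

>>> servo_tool:
  increments:
    - [1.0,-1.3,0,0,0,-2.6,-0.5]
    - [1.1,-1.3,0.1,0,0,-2.6,-0.5]
    - [1.1,-1.2,0,0,0,-2.6,-0.5]
    - [1.2,-1.2,0.1,0,0,-2.6,-0.5]
    - [1.2,-1.1,0,0,0,-2.7,-0.5]

```text
clock: 20.5
position: [0.5193, -0.151, 0.0931]
ee_rot: [-0.0, 0.551, 0.834, 0.0]
contact_force: [-0.9, -0.8, 0.5]
width: 0.0642
gripper_force: 0.0
```

>>> servo_tool:
  increments:
    - [1.3,-1.1,0.1,0,0,-2.6,-0.5]
    - [1.3,-1.0,0,0,0,-2.7,-0.5]
    - [1.4,-0.9,0.1,0,0,-2.6,-0.5]
    - [1.4,-0.9,0,0,0,-2.7,-0.5]
    - [1.5,-0.7,0.1,0,0,-2.6,-0.5]

```text
clock: 21.0
position: [0.446, -0.112, 0.0903]
ee_rot: [0.0, 0.452, 0.892, 0.0]
contact_force: [-0.4, -0.4, -0.4]
width: 0.0643
gripper_force: 0.0
```

```bash
python3 plan.py .4465,-.113,.0135,36.3,-0.5,5; python3 -c "
from h import *
save('side','n5',(130,140,330,290),3)"
```

```text
now [ 0.446  -0.112   0.0903] 36.3 tilt [ 3.e-04 -1.e-04 -1.e+00] w 0.0643 t 21.0
[[-0.0,-0.0,1.5,0,0,0.0,-0.5],[-0.0,-0.0,1.5,0,0,0.0,-0.5],[-0.0,-0.0,1.6,0,0,0.0,-0.5],[-0.1,-0.0,1.5,0,0,0.0,-0.5],[-0.01,-0.02,1.58,0,0,0.0,-0.5]] 5
```

View pics/n5.png

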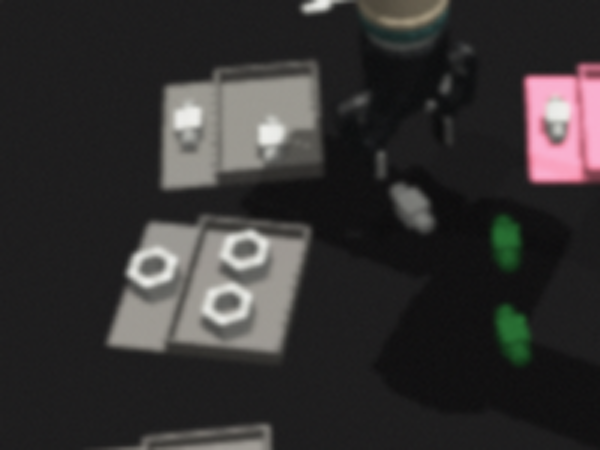

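Coupling A lies flat in its tray at crop (270,138). Coupling B is below the fingers at (412,207).

>>> servo_tool:
  increments:
    - [0,0,1.5,0,0,0,-0.5]
    - [0,0,1.5,0,0,0,-0.5]
    - [0,0,1.6,0,0,0,-0.5]
    - [-0.1,0,1.5,0,0,0,-0.5]
    - [0,0,1.5,0,0,0,-0.5]

```text
clock: 21.55
position: [0.448, -0.1135, 0.0138]
ee_rot: [0.001, 0.453, 0.892, 0.0]
contact_force: [0.0, 0.2, -0.5]
width: 0.064
gripper_force: 0.0
```

>>> servo_tool:
  increments:
    - [0,0,0,0,0,0,1]
    - [0,0,0,0,0,0,1]
    - [0,0,0,0,0,0,1]
    - [0,0,0,0,0,0,1]
    - [0,0,0,0,0,0,1]

```text
clock: 22.05
position: [0.4481, -0.1134, 0.0151]
ee_rot: [0.001, 0.452, 0.892, 0.0]
contact_force: [0.9, -0.3, 2.8]
width: 0.0222
gripper_force: 59.6
```

```bash
python3 plan.py .446,-.113,.095,36.3,1,5 .606,-.255,.09,10,1,10 .606,-.255,.0225,10,1,5
```

```text
now [ 0.4481 -0.1134  0.0151] 36.2 tilt [ 2.1e-03 -8.0e-04 -1.0e+00] w 0.0222 t 22.05
[[0.0,-0.0,-1.6,0,0,-0.0,1.0],[0.0,-0.0,-1.6,0,0,-0.0,1.0],[0.1,-0.0,-1.6,0,0,-0.0,1.0],[0.0,-0.1,-1.6,0,0,-0.1,1.0],[0.05,-0.04,-1.59,0,0,-0.0,1.0]] 5
[[-2.1,0.4,0.1,0,0,2.6,1.0],[-2.1,0.5,0.0,0,0,2.6,1.0],[-2.0,0.6,0.1,0,0,2.6,1.0],[-2.0,0.7,0.0,0,0,2.6,1.0],[-2.0,0.8,0.1,0,0,2.6,1.0]] 5
[[-1.9,0.9,0.0,0,0,2.7,1.0],[-1.9,1.0,0.1,0,0,2.6,1.0],[-1.8,1.1,0.0,0,0,2.7,1.0],[-1.8,1.2,0.1,0,0,2.6,1.0],[-1.74,1.37,0.0,0,0,2.7,1.0]] 5
[[0.0,0.0,1.4,0,0,-0.0,1.0],[0.0,0.0,1.3,0,0,-0.0,1.0],[0.0,0.0,1.4,0,0,-0.0,1.0],[0.0,0.0,1.3,0,0,-0.0,1.0],[0.0,0.0,1.35,0,0,-0.0,1.0]] 5
```

>>> servo_tool:
  increments:
    - [0,0,-1.6,0,0,0,1]
    - [0,0,-1.6,0,0,0,1]
    - [0.1,0,-1.6,0,0,0,1]
    - [0,-0.1,-1.6,0,0,0,1]
    - [0,0,-1.6,0,0,0,1]

```text
clock: 22.55
position: [0.4454, -0.1126, 0.095]
ee_rot: [-0.0, 0.452, 0.892, 0.0]
contact_force: [0.3, -0.6, -2.3]
width: 0.0228
gripper_force: 59.0
```

>>> servo_tool:
  increments:
    - [-2.1,0.4,0.1,0,0,2.6,1]
    - [-2.1,0.5,0,0,0,2.6,1]
    - [-2.0,0.6,0.1,0,0,2.6,1]
    - [-2.0,0.7,0,0,0,2.6,1]
    - [-2.0,0.8,0.1,0,0,2.6,1]

```text
clock: 23.05
position: [0.5246, -0.1853, 0.0913]
ee_rot: [-0.0, 0.551, 0.834, 0.0]
contact_force: [-0.3, -0.4, -1.2]
width: 0.0225
gripper_force: 59.1
```

>>> servo_tool:
  increments:
    - [-1.9,0.9,0,0,0,2.7,1]
    - [-1.9,1.0,0.1,0,0,2.6,1]
    - [-1.8,1.1,0,0,0,2.7,1]
    - [-1.8,1.2,0.1,0,0,2.6,1]
    - [-1.7,1.4,0,0,0,2.7,1]

```text
clock: 23.55
position: [0.6058, -0.255, 0.0889]
ee_rot: [-0.001, 0.644, 0.765, -0.0]
contact_force: [-0.8, -0.3, -0.6]
width: 0.0227
gripper_force: 59.1
```

>>> servo_tool:
  increments:
    - [0,0,1.4,0,0,0,1]
    - [0,0,1.3,0,0,0,1]
    - [0,0,1.4,0,0,0,1]
    - [0,0,1.3,0,0,0,1]
    - [0,0,1.2,0,0,0,1]

```text
clock: 24.05
position: [0.6046, -0.2538, 0.0217]
ee_rot: [-0.001, 0.643, 0.766, -0.0]
contact_force: [0.7, 0.2, -1.1]
width: 0.0227
gripper_force: 59.1
```

>>> servo_tool:
  increments:
    - [0,0,0.1,0,0,0,1]
    - [0,0,0.1,0,0,0,1]
    - [0,0,0.1,0,0,0,1]
    - [0,0,0,0,0,0,1]
    - [0,0,0,0,0,0,1]

```text
clock: 24.55
position: [0.6061, -0.2549, 0.0209]
ee_rot: [0.001, 0.643, 0.766, 0.0]
contact_force: [0.6, -1.1, -1.3]
width: 0.0226
gripper_force: 59.1
```

>>> servo_tool:
  increments:
    - [0,0,0.1,0,0,0,1]
    - [0,0,0.1,0,0,0,1]
    - [0,0,0,0,0,0,0]
    - [0,0,0,0,0,0,0]
    - [0,0,0,0,0,0,0]

```text
clock: 25.05
position: [0.6058, -0.2547, 0.0183]
ee_rot: [0.0, 0.643, 0.765, 0.0]
contact_force: [0.7, 0.3, -0.3]
width: 0.0423
gripper_force: 0.0
```

```bash
python3 plan.py .606,-.255,.105,10,0,5 .432,-.2765,.09,10,-0.5,10 .432,-.2765,.024,10,-.5,5
```

```text
now [ 0.6058 -0.2547  0.0183] 9.9 tilt [ 2.e-04  0.e+00 -1.e+00] w 0.0423 t 25.05
[[-0.0,0.0,-1.7,0,0,-0.0,0.0],[-0.0,0.0,-1.7,0,0,-0.0,0.0],[-0.0,0.0,-1.8,0,0,-0.0,0.0],[-0.0,0.0,-1.7,0,0,-0.1,0.0],[-0.03,0.02,-1.77,0,0,-0.0,0.0]] 5
[[0.1,-1.8,0.1,0,0,-0.0,-0.5],[0.1,-1.7,0.2,0,0,-0.0,-0.5],[0.1,-1.8,0.1,0,0,-0.0,-0.5],[0.1,-1.7,0.2,0,0,-0.0,-0.5],[0.1,-1.8,0.1,0,0,-0.0,-0.5]] 5
[[0.1,-1.7,0.2,0,0,-0.0,-0.5],[0.1,-1.8,0.1,0,0,-0.0,-0.5],[0.1,-1.7,0.2,0,0,-0.0,-0.5],[0.1,-1.8,0.1,0,0,-0.0,-0.5],[0.0,-1.71,0.2,0,0,-0.0,-0.5]] 5
[[0.0,-0.0,1.3,0,0,-0.0,-0.5],[0.0,-0.0,1.3,0,0,-0.0,-0.5],[0.0,-0.0,1.3,0,0,-0.0,-0.5],[0.0,-0.0,1.3,0,0,-0.0,-0.5],[0.0,-0.0,1.4,0,0,-0.0,-0.5]] 5
```

>>> servo_tool:
  increments:
    - [0,0,-1.7,0,0,0,0]
    - [0,0,-1.7,0,0,0,0]
    - [0,0,-1.8,0,0,0,0]
    - [0,0,-1.7,0,0,0,0]
    - [0,0,-1.8,0,0,0,0]

```text
clock: 25.55
position: [0.6056, -0.2546, 0.1058]
ee_rot: [-0.0, 0.643, 0.766, 0.0]
contact_force: [0.7, 0.1, 0.2]
width: 0.0426
gripper_force: 0.0
```

>>> servo_tool:
  increments:
    - [0.1,-1.8,0.1,0,0,0,-0.5]
    - [0.1,-1.7,0.2,0,0,0,-0.5]
    - [0.1,-1.8,0.1,0,0,0,-0.5]
    - [0.1,-1.7,0.2,0,0,0,-0.5]
    - [0.1,-1.8,0.1,0,0,0,-0.5]

```text
clock: 26.05
position: [0.5175, -0.2649, 0.0981]
ee_rot: [-0.0, 0.643, 0.766, 0.0]
contact_force: [-0.6, 0.3, 0.8]
width: 0.0639
gripper_force: 0.0
```

>>> servo_tool:
  increments:
    - [0.1,-1.7,0.2,0,0,0,-0.5]
    - [0.1,-1.8,0.1,0,0,0,-0.5]
    - [0.1,-1.7,0.2,0,0,0,-0.5]
    - [0.1,-1.8,0.1,0,0,0,-0.5]
    - [0,-1.7,0.2,0,0,0,-0.5]

```text
clock: 26.55
position: [0.431, -0.276, 0.0903]
ee_rot: [0.0, 0.643, 0.766, 0.0]
contact_force: [0.2, -0.9, -0.4]
width: 0.064
gripper_force: 0.0
```

```bash
python3 plan.py .432,-.2765,.0245,10,-0.5,5; python3 -c "
from h import *
save('side','n6',(130,110,330,260),3)"
```

```text
now [ 0.431  -0.276   0.0903] 9.9 tilt [ 3.e-04 -1.e-04 -1.e+00] w 0.064 t 26.55
[[-0.0,0.0,1.3,0,0,-0.0,-0.5],[-0.0,0.0,1.3,0,0,-0.0,-0.5],[-0.0,0.0,1.3,0,0,-0.0,-0.5],[-0.0,0.0,1.3,0,0,-0.0,-0.5],[-0.07,0.09,1.38,0,0,-0.1,-0.5]] 5
```

View pics/n6.png

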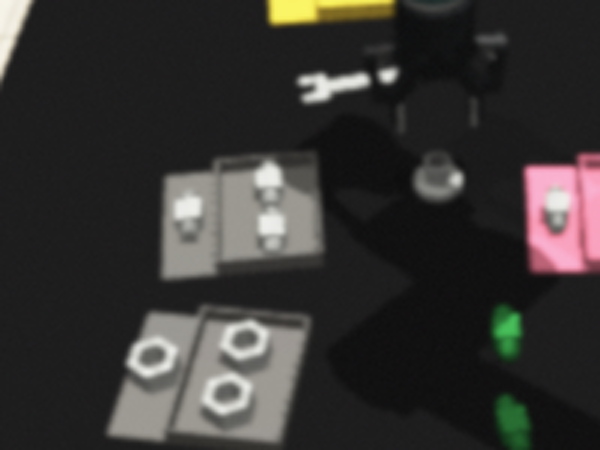

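Both couplings lie flat in their tray at crop (268,182) and (271,230), and the flange at (438,178) is under the fingers. Grip its stub.

>>> servo_tool:
  increments:
    - [0,0,1.3,0,0,0,-0.5]
    - [0,0,1.3,0,0,0,-0.5]
    - [0,0,1.3,0,0,0,-0.5]
    - [0,0,1.3,0,0,0,-0.5]
    - [0,0.1,1.3,0,0,0,-0.5]
  squeeze: 80

```text
clock: 27.1
position: [0.4331, -0.276, 0.0248]
ee_rot: [0.0, 0.644, 0.765, 0.0]
contact_force: [-0.3, -0.5, -0.3]
width: 0.0645
gripper_force: 0.0
```

>>> servo_tool:
  increments:
    - [0,0,0,0,0,0,1]
    - [0,0,0,0,0,0,1]
    - [0,0,0,0,0,0,1]
    - [0,0,0,0,0,0,1]
    - [0,0,0,0,0,0,1]

```text
clock: 27.6
position: [0.4331, -0.2761, 0.0261]
ee_rot: [0.001, 0.643, 0.766, -0.0]
contact_force: [-1.0, 0.9, 5.0]
width: 0.0251
gripper_force: 78.9
```

```bash
python3 plan.py .431,-.276,.11,10,1,5 .590,.218,.11,9,1,20 .590,.218,.035,9,1,5
```

```text
now [ 0.4331 -0.2761  0.0261] 9.9 tilt [ 9.e-04 -9.e-04 -1.e+00] w 0.0251 t 27.6
[[0.0,-0.0,-1.7,0,0,-0.0,1.0],[0.0,-0.1,-1.7,0,0,-0.0,1.0],[0.0,-0.0,-1.7,0,0,-0.0,1.0],[0.0,-0.1,-1.6,0,0,-0.0,1.0],[0.04,-0.0,-1.69,0,0,-0.1,1.0]] 5
[[2.3,1.2,0.0,0,0,0.1,1.0],[2.3,1.2,0.0,0,0,0.0,1.0],[2.3,1.2,0.0,0,0,0.1,1.0],[2.3,1.2,0.0,0,0,0.0,1.0],[2.3,1.2,0.0,0,0,0.1,1.0]] 5
[[2.3,1.2,0.0,0,0,0.0,1.0],[2.3,1.2,0.0,0,0,0.1,1.0],[2.3,1.2,0.0,0,0,0.0,1.0],[2.3,1.2,0.0,0,0,0.1,1.0],[2.3,1.2,0.0,0,0,0.0,1.0]] 5
[[2.3,1.2,0.0,0,0,0.1,1.0],[2.3,1.2,0.0,0,0,0.0,1.0],[2.3,1.2,0.0,0,0,0.1,1.0],[2.3,1.2,0.0,0,0,0.0,1.0],[2.3,1.2,0.0,0,0,0.1,1.0]] 5
[[2.3,1.2,0.0,0,0,0.0,1.0],[2.3,1.2,0.0,0,0,0.1,1.0],[2.3,1.1,0.0,0,0,0.0,1.0],[2.3,1.2,0.0,0,0,0.1,1.0],[2.4,1.14,0.0,0,0,0.0,1.0]] 5
[[-0.0,0.0,1.5,0,0,0.0,1.0],[-0.0,0.0,1.5,0,0,0.0,1.0],[-0.0,0.0,1.5,0,0,0.0,1.0],[-0.0,0.0,1.5,0,0,0.0,1.0],[-0.0,0.0,1.5,0,0,0.0,1.0]] 5
```

>>> servo_tool:
  increments:
    - [0,0,-1.7,0,0,0,1]
    - [0,-0.1,-1.7,0,0,0,1]
    - [0,0,-1.7,0,0,0,1]
    - [0,-0.1,-1.6,0,0,0,1]
    - [0,0,-1.7,0,0,0,1]

```text
clock: 28.1
position: [0.4305, -0.2758, 0.1096]
ee_rot: [-0.0, 0.643, 0.765, 0.0]
contact_force: [-0.3, 0.4, -1.4]
width: 0.025
gripper_force: 78.8
```

>>> servo_tool:
  increments:
    - [2.3,1.2,0,0,0,0,1]
    - [2.3,1.2,0,0,0,0,1]
    - [2.3,1.2,0,0,0,0,1]
    - [2.3,1.2,0,0,0,0,1]
    - [2.3,1.2,0,0,0,0,1]

```text
clock: 28.6
position: [0.4702, -0.1513, 0.1091]
ee_rot: [-0.0, 0.644, 0.765, 0.0]
contact_force: [-0.1, -0.2, -2.3]
width: 0.0255
gripper_force: 78.9
```

>>> servo_tool:
  increments:
    - [2.3,1.2,0,0,0,0,1]
    - [2.3,1.2,0,0,0,0,1]
    - [2.3,1.2,0,0,0,0,1]
    - [2.3,1.2,0,0,0,0,1]
    - [2.3,1.2,0,0,0,0,1]

```text
clock: 29.1
position: [0.5096, -0.0277, 0.1091]
ee_rot: [-0.0, 0.643, 0.765, 0.0]
contact_force: [0.6, 0.1, -2.1]
width: 0.0254
gripper_force: 78.9
```

>>> servo_tool:
  increments:
    - [2.3,1.2,0,0,0,0,1]
    - [2.3,1.2,0,0,0,0,1]
    - [2.3,1.2,0,0,0,0,1]
    - [2.3,1.2,0,0,0,0,1]
    - [2.3,1.2,0,0,0,0,1]

```text
clock: 29.6
position: [0.5488, 0.0959, 0.109]
ee_rot: [-0.0, 0.643, 0.765, 0.0]
contact_force: [-0.2, 0.4, -2.1]
width: 0.0248
gripper_force: 78.9
```

>>> servo_tool:
  increments:
    - [2.3,1.2,0,0,0,0,1]
    - [2.3,1.2,0,0,0,0,1]
    - [2.3,1.1,0,0,0,0,1]
    - [2.3,1.2,0,0,0,0,1]
    - [2.3,1.1,0,0,0,0,1]

```text
clock: 30.1
position: [0.5862, 0.2191, 0.1089]
ee_rot: [-0.0, 0.643, 0.766, -0.0]
contact_force: [-0.4, 0.0, -2.1]
width: 0.025
gripper_force: 78.9
```

```bash
python3 plan.py .590,.218,.035,9,1,5; python3 -c "
from h import *
save('side','n7',(130,240,330,390),3)"
```

```text
now [0.5862 0.2191 0.1089] 9.9 tilt [-3.e-04  2.e-04 -1.e+00] w 0.025 t 30.1
[[-0.0,0.1,1.5,0,0,0.2,1.0],[-0.0,0.1,1.5,0,0,0.2,1.0],[-0.1,0.1,1.5,0,0,0.2,1.0],[-0.0,0.0,1.4,0,0,0.2,1.0],[-0.08,0.06,1.49,0,0,0.1,1.0]] 5
```

View pics/n7.png

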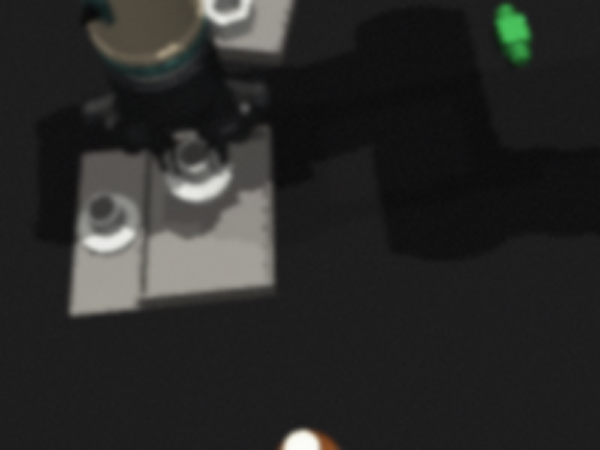

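The flange hangs upright over its pocket at crop (197,172). Lower it.

>>> servo_tool:
  increments:
    - [0,0,1.5,0,0,0,1]
    - [0,0,1.5,0,0,0,1]
    - [0,0,1.5,0,0,0,1]
    - [0,0,1.5,0,0,0,1]
    - [0,0,1.5,0,0,0,1]

```text
clock: 30.65
position: [0.5859, 0.218, 0.0334]
ee_rot: [-0.0, 0.643, 0.765, -0.0]
contact_force: [0.4, 1.2, -2.5]
width: 0.0251
gripper_force: 79.0
```

>>> servo_tool:
  increments:
    - [0,0,0.2,0,0,0,1]
    - [0,0,0.1,0,0,0,1]
    - [0,0,0.1,0,0,0,1]
    - [0,0,0.1,0,0,0,1]
    - [0,0,0,0,0,0,1]

```text
clock: 31.15
position: [0.5867, 0.2181, 0.0302]
ee_rot: [0.0, 0.643, 0.765, 0.001]
contact_force: [-1.3, 0.4, -0.1]
width: 0.0252
gripper_force: 79.3
```

Weight has come off the wrist. Release and retreat.

>>> servo_tool:
  increments:
    - [0,0,0,0,0,0,1]
    - [0,0,0,0,0,0,-0.1]
    - [0,0,0,0,0,0,-0.1]
    - [0,0,0,0,0,0,-0.1]
    - [0,0,0,0,0,0,-0.1]

```text
clock: 31.65
position: [0.5862, 0.218, 0.0293]
ee_rot: [0.0, 0.643, 0.766, 0.0]
contact_force: [-0.5, 0.4, 0.7]
width: 0.0468
gripper_force: 0.0
```

>>> servo_tool:
  increments:
    - [0,0,-1.5,0,0,0,-0.1]
    - [0,0,-2,0,0,0,-0.1]
    - [0,0,-2.5,0,0,0,-0.1]
    - [0,0,-3,0,0,0,-0.1]
    - [0,-2,-3,0,0,0,-0.1]

```text
clock: 32.15
position: [0.5685, 0.2148, 0.1502]
ee_rot: [0.001, 0.644, 0.765, 0.001]
contact_force: [0.4, -1.2, -0.3]
width: 0.0468
gripper_force: 0.0
```

>>> servo_tool:
  increments:
    - [0,-3,0,0,0,0,-0.1]
    - [0,-4,0,0,0,0,-0.1]
    - [0,-4,0,0,0,0,-0.1]
    - [0,-4,0,0,0,0,-0.1]
    - [0,-3,0,0,0,0,-0.1]

```text
clock: 32.65
position: [0.3862, 0.183, 0.1491]
ee_rot: [-0.0, 0.643, 0.766, -0.001]
contact_force: [1.4, -0.3, 0.6]
width: 0.0468
gripper_force: 0.0
```

>>> servo_tool:
  increments:
    - [0,-3,0,0,0,0,-0.1]
    - [0,-2,0,0,0,0,-0.1]
    - [0,0,0,0,0,0,-0.1]
    - [0,0,0,0,0,0,-0.1]
    - [0,0,0,0,0,0,-0.1]

```text
clock: 33.15
position: [0.3416, 0.1754, 0.1497]
ee_rot: [0.001, 0.644, 0.765, 0.001]
contact_force: [-0.1, 0.7, 0.6]
width: 0.047
gripper_force: 0.0
```

```bash
python3 -c "
from h import *
save('side','n8',(130,80,330,420),1.75)
for n,l in(('side','wrench'),('side','vial_center')): print(l,[np.round(d['at'],1) for d in finder.tip_of(l,n)][:1])"
```

```text
wrench [array([251.6, 135. ])]
vial_center [array([231.1, 395.8])]
```

View pics/n8.png

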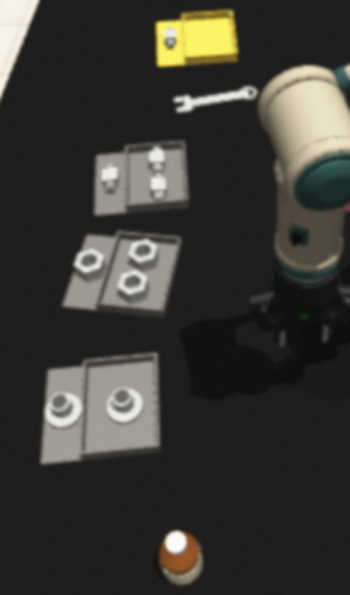

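All five fittings lie flat in the right trays: couplings at crop (157,160) and (158,187), nuts at (143,250) and (132,283), and the flange stub-up at (124,404). Bottle and wrench are where they started, so I'm handing in.

```bash
python3 -c "
from rig import manip; print(manip.sign_off())"
```

```text
the job is handed in; nothing more can be done
None
```

The job is handed in at about 33 s: in the last picture all five fittings lie flat in their matching trays (flange stub up), with the bottle and wrench undisturbed; the sign-off returned no verdict.

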